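# Drive the stuck hinge pin out of the canister-cradle hinge

### The job

The hinge pin of the canister cradle is stuck in its block: take the drift punch (slim shank, round guard, straight round handle) from the rack and, with it, push the pin down from above until its foot rests on the wooden catch block. Then put the punch back upright in the rack pocket it came from and let go.

Things in the scene. Friction and masses are not known exactly. Their poses are not given: they have to be found in the camera images.
- punch_grip (a point): Drift punch, 0.2-0.4 kg, upright in a rack pocket: point half-way up its handle, z up. Steel round handle 26 mm in diameter, 65 mm long (ends 32.5 mm above and below this point); under it a black round guard 56 mm across, 10 mm thick; below that a slim steel shank 12 mm in diameter, 75 mm long, flat end 117.5 mm below this point.
- rack: White tool rack 80 x 190 mm, top 90 mm above the table; origin at table level under its centre, y along its length. Two square pockets 30 mm wide, 48 mm either side of the centre along y. Tools hang by guards resting on the top. Punch in one (either) pocket; a tool with a ball knob and thick shank, not needed, in the other. Fixed.
- bore_mouth (a point): Hinge block with the stuck pin: centre of its bore's mouth, on the block's top, 110 mm above the table, z up. Dark iron block 64 x 64 x 50 mm between steel cheeks on a 120 mm base plate, fixed. Upright bore 24 mm wide, mouth countersunk to about 42 mm, 9 mm deep; the pin's steel top shows in it. A like block with an empty bore is not the one.
- pin (a joint): Depth the pin is driven, m: 0 with its top 4 mm below the block's top, 0.040 at its stop, foot on the wooden catch block. Starts at 0 to 0.006. Plain steel cylinder 22 mm in diameter, 51 mm long; sticks with about 6 N at every depth, slides only up and down, stays where it is left.
There are look-alikes about, which are no part of the job. Leave any purple look-alike of the part that bears punch_grip alone.

How it is judged:
By the outcome, as a careful person would: the job done as asked, in the order asked, and still so for the second after the job is handed in, with the robot touching nothing.
It also fails if it takes over 48 s, if anything falls off the work surface, if the arm or the gripper's body presses on something with over 40 N, if the wrist force passes 120 N, or if a joint passes its speed limit or range.

### The arm

A 6-joint arm with a two-finger parallel gripper is mounted at the origin on the work surface. World frame = base frame: x ahead of the robot, y to its left, z up, the work surface at z = 0. Lengths are in m, angles in rad, forces in N, time in s.
With the tool pointing down it reaches from about 0.375 to 0.975 m from the base axis. Payload 3.8 kg.
Tool frame: the origin (TCP) lies midway between the tips of the shut fingers; the grasp point (between the pads) lies 19 mm behind it; x points along the fingers, z is the direction in which the jaws open and shut, and the axes are right-handed (so a half turn about x gives the same grasp; the last joint's range is limited). The gripper opens to 85 mm and grips with 20 to 120 N. Pads are 22 mm wide; open, the fingers measure 114 mm over their backs; the gripper's body (76 mm by 85 mm) begins 54 mm behind the grasp point. The pads swing forward as they close: fully open they stand 13 mm farther back than shut.
Start: joints at [-1.372, 0.264, 1.604, -0, 1.274, -0.037], TCP at [0.158, -0.656, 0.231] pointing down, gripper open.
Joint ranges: [-2.63, 2.63], [-0.94, 2.18], [0.31, 2.57], [-1.31, 4.45], [0, 2.66], [-2.55, 2.55]. Speed limits (rad/s): [2.57, 2.57, 3.14, 3.14, 3.14, 3.14].

### API

Orientations are given as a rotation vector (axis times angle).
In Python, from workcell import * gives the robot as it stands. The module is installed in compiled form; this text tells all that it offers.
- The arm moves only by the tool carry_out, never from a script. Its arguments are lists of equal length, an entry for each row: "offset": the shift along the tool's x, y, z in cm, a list of three; "delta_rot": the turn, a rotation vector about the tool's x, y, z in degrees, a list of three. A call has exactly 5 rows; each row shifts and turns the commanded pose from where the row before left it, along the tool's axes as they then stand; what a row does not reach is not made up. A row lasts 1/12 s, in which the tool goes at most 41.7 mm and 7.16 degrees, less where a joint would pass 70% of its speed; a pose out of reach is approached as far as the arm can. A call is refused whole if a number of a shift passes 4.17 or a number of a turn 7.16, either way. A call with a gripper value outside its range is refused whole. "fingers" is the opening, from -1 (shut) to 1 (fully open), set as the call begins (left out, the last holds). The fingers move at their own pace and stop on an object; "newtons" is the grip in N (left out, the last holds). Time passes only in rows, so rows that do not move let the fingers close, or fill a call up. It gives the time, the measured TCP pose, the force and the opening at its end, in the units of the state.
- read_state(): the state, without advancing time (a new reading comes with each control period).
- read_camera(name): name is "side" or "top" or "wrist"; returns (picture, depth): 400x640x3 uint8, red, green, blue; 400x640 float32, m along the optical axis (not along the pixel's ray), 0 where there is no reading.
- get_calibration(name): a dict with "fx", "fy", "cx", "cy" (pixels), "R" (3x3) and "t" (3): a world point X has camera coordinates R X + t; the wrist camera has in their place "mount" (4x4, takes a point from camera to tool coordinates, whose origin is the TCP and whose axes are the tool frame's). Camera axes: x right, y down, z forward; pixel columns grow to the right and rows downward; lengths in m; the calibration is good to about 2 mm. A picture is of the moment at which its call begins: read the wrist's pose just before it. get_calibration takes no time and is no camera call.
- finish_job(): hands the job in, once; it reports no verdict.
The state is a dict: "time": time; "q": joint angles; "joint_vel": joint speeds; "joint_torque": joint torques, N m; "tool_pos": TCP position; "tcp_rot": TCP orientation; "wrist_force": force on the tool from outside, world axes, zero at the start; "torque": the same for the moment, N m; "width": opening from 0.0 (shut) to 1.0 (fully open).
Only numpy, scipy, OpenCV 4.12 (cv2) and the standard library are available. Lean on these libraries where they do the work, as an engineer would, in place of code of your own. Each camera call takes 0.05 s, during which the arm holds its last target. There are 200 camera calls.

## Working session

There is one attempt and no reset: what is moved stays moved. The work goes in short steps, Python scripts to look and compute and a tool call to move; the robot and the scene stay as the last step left them, time stands still between calls to the robot, and variables do not carry over. Pictures are saved under pics/ and viewed, about 8 in all and at most 12, crops included, and the job is handed in when it is done.

Besides the shell and the picture viewer there is one more tool, called after "Request:" by a JSON object that holds its "fn" and its "kwargs", one argument or row to a line. carry_out: Moves the arm, as the interface text tells. Its arguments: {"type":"object","properties":{"offset":{"type":"array"},"delta_rot":{"type":"array"},"fingers":{"type":"number"},"newtons":{"type":"number"}},"required":["offset","delta_rot"]}

```bash
mkdir -p pics; cat > h.py <<'E'
from workcell import *
import numpy as np, cv2
from scipy.spatial.transform import Rotation as Ro
np.set_printoptions(precision=4,suppress=True)
def snap(n):
    s=read_state(); im,d=read_camera(n); return s,im,d
def save(im,f,box=None,k=1):
    if box: im=im[box[1]:box[3],box[0]:box[2]]
    im=cv2.resize(im,None,fx=k,fy=k,interpolation=cv2.INTER_CUBIC) if k!=1 else im
    cv2.imwrite('pics/'+f,im[:,:,::-1])
def px2w(n,u,v,z,s=None):
    c=get_calibration(n); p=np.array([(u-c['cx'])/c['fx']*z,(v-c['cy'])/c['fy']*z,z])
    if 'mount' in c:
        p=(c['mount']@np.r_[p,1])[:3]; return Ro.from_rotvec(s['tcp_rot']).apply(p)+s['tool_pos']
    return c['R'].T@(p-c['t'])
E
python3 - <<'E'
from h import *
s=read_state();print(s)
for n in ['top','side']:
    s,im,d=snap(n); save(im,n+'0.png'); np.save(n+'0.npy',d); cv2.imwrite(n+'0raw.png',im[:,:,::-1]); print(n,get_calibration(n))
print(get_calibration('wrist'))
E
```

```text
{'time': 0.0, 'q': array([-1.3719,  0.2648,  1.6054, -0.    ,  1.2737, -0.0369]), 'joint_vel': array([-0.0013, -0.0002, -0.0009, -0.0001, -0.0004,  0.0006]), 'joint_torque': array([ -0.0004, -51.5108, -36.7316,  -0.0001,   0.0129,  -0.    ]), 'tool_pos': array([ 0.1575, -0.6556,  0.2299]), 'tcp_rot': array([ 1.0352,  1.3133, -1.0328]), 'wrist_force': array([ 0.1143, -0.3985, -0.1165]), 'torque': array([-0.0053,  0.0088,  0.0006]), 'width': 0.999228175821078}
top {'fx': 367.5037566234488, 'fy': 367.5037566234488, 'cx': 318.39602732434685, 'cy': 194.2090227368408, 'R': array([[-0.0354, -0.9994,  0.0062],
       [-0.9756,  0.0332, -0.217 ],
       [ 0.2167, -0.0137, -0.9761]]), 't': array([0.0316, 0.5119, 0.738 ])}
side {'fx': 491.00103686372637, 'fy': 491.00103686372637, 'cx': 314.6881571076108, 'cy': 204.11267252408086, 'R': array([[-0.8081, -0.5888,  0.016 ],
       [-0.3439,  0.4496, -0.8244],
       [ 0.4782, -0.6717, -0.5658]]), 't': array([0.4018, 0.2544, 1.1254])}
{'fx': 277.72935607201373, 'fy': 277.72935607201373, 'cx': 317.706539585805, 'cy': 198.7189688870387, 'mount': array([[-0.0005, -0.2699,  0.9629, -0.143 ],
       [-0.0007, -0.9629, -0.2699,  0.068 ],
       [ 1.    , -0.0008,  0.0002,  0.0001],
       [ 0.    ,  0.    ,  0.    ,  1.    ]])}
```

View pics/top0.png

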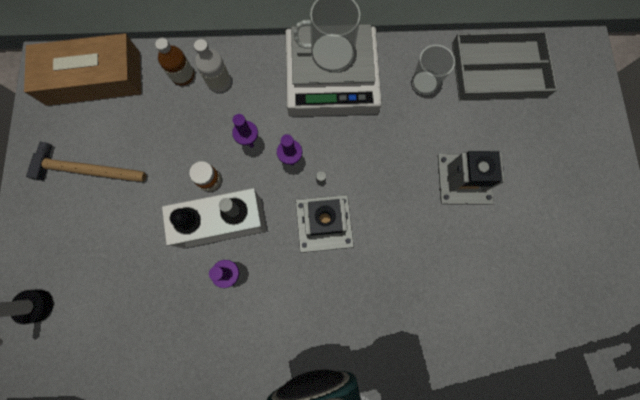

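View pics/side0.png

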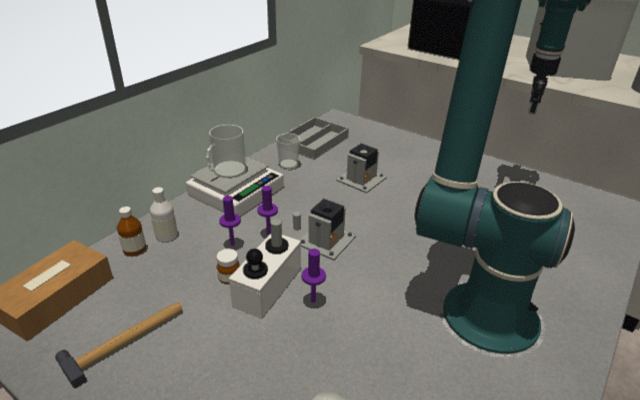

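The top view shows the rack at (212,217). It holds a steel-handled tool at (232,208) and a ball-knob tool at (185,220), with purple look-alikes at (245,130), (289,150) and (224,273). There are two hinge blocks: (325,217) has a dark or brownish bore and (484,168) shows a light steel top. I'll confirm both choices in one enlarged crop.

```bash
python3 - <<'E'
from h import *
t=cv2.imread('top0raw.png'); d=np.load('top0.npy'); s=cv2.imread('side0raw.png')
k=lambda im,x,y,w,h,f: cv2.resize(im[y:y+h,x:x+w],None,fx=f,fy=f,interpolation=cv2.INTER_CUBIC)
a=np.hstack([k(t,155,180,120,75,3.3)[:247],k(t,295,190,60,60,4.1)[:246].copy() if 0 else cv2.resize(t[190:250,295:355],(200,247)),cv2.resize(t[140:210,440:510],(200,247))])
b=cv2.resize(s[135:320,220:400],(400,300)); b=np.hstack([b,np.zeros((300,a.shape[1]-400,3),np.uint8)])
o=np.vstack([a,b]); cv2.imwrite('pics/crop1.png',cv2.convertScaleAbs(o,alpha=1.6)); print(o.shape)
for u,v in [(226,202),(232,208),(185,220),(325,217),(484,168),(478,158),(495,175),(175,238),(215,215)]:
    print(u,v,d[v,u],px2w('top',u,v,d[v,u]))
# rack top & block tops points
uu,vv=np.meshgrid(np.arange(640),np.arange(400)); c=get_calibration('top')
P=np.stack([(uu-c['cx'])/c['fx']*d,(vv-c['cy'])/c['fy']*d,d],-1)-c['t']; W=P@c['R']
np.save('W.npy',W)
def rect(m,n):
    p=W[m][:,:2]; r=cv2.minAreaRect((p*1000).astype(np.float32)); print(n,m.sum(),r,p.mean(0),W[m][:,2].mean())
def box(x0,x1,y0,y1): return (uu>x0)&(uu<x1)&(vv>y0)&(vv<y1)&(d>0)
z=W[...,2]
rect(box(155,270,185,250)&(abs(z-.09)<.005),'rack')
rect(box(295,355,190,250)&(abs(z-.11)<.006),'blkA')
rect(box(440,510,140,210)&(abs(z-.11)<.006),'blkB')
E
```

```text
(547, 796, 3)
226 202 0.6791751 [0.4797 0.1865 0.1641]
232 208 0.68224037 [0.4691 0.1764 0.1588]
185 220 0.6954033 [0.4526 0.269  0.1403]
325 217 0.82062995 [0.4682 0.0004 0.0193]
484 168 0.76052874 [ 0.5461 -0.3301  0.1028]
478 158 0.7588346 [ 0.5663 -0.3176  0.1088]
495 175 0.7490017 [ 0.5283 -0.3466  0.1109]
175 238 0.7379368 [0.4249 0.3052 0.0901]
215 215 0.74951977 [0.4691 0.2265 0.0891]
rack 2381 ((466.79150390625, 235.129150390625), (80.6929931640625, 190.8940887451172), 9.715572357177734) [0.4645 0.2327] 0.09020878948941446
blkA 857 ((456.7477111816406, 3.2650318145751953), (64.68689727783203, 63.89817428588867), 3.881202220916748) [0.4561 0.003 ] 0.1097161587146345
blkB 863 ((549.1759643554688, -329.15704345703125), (65.88470458984375, 64.8659896850586), 87.55096435546875) [ 0.5487 -0.3287] 0.10957444274916306
```

View pics/crop1.png

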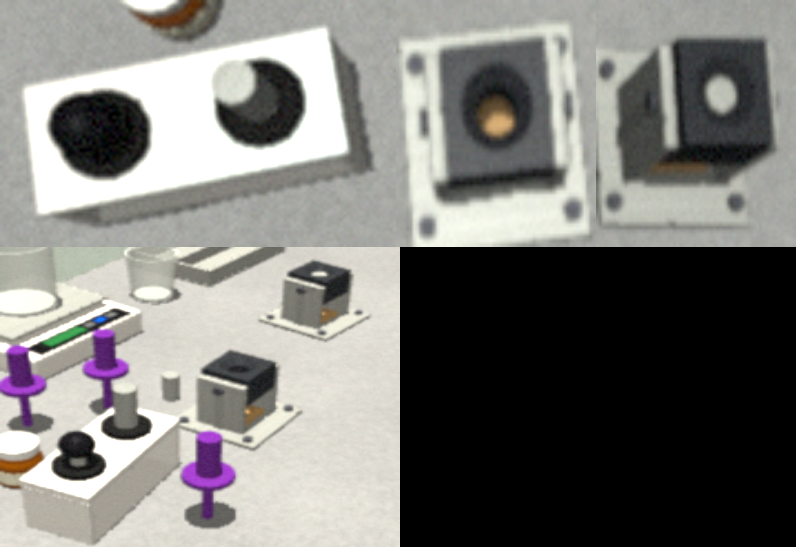

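Left block (325,217) has an empty bore with wood showing. The right one (484,168) has the steel pin top near the surface, so its bore_mouth is about (0.549,-0.329). The punch is the tool with the straight steel handle and black guard, in the right pocket at (232,208). The other pocket holds the ball-knob tool, and the purple ones stay untouched.

```bash
cat >> h.py <<'E'
def go(target,yaw=None):
    """print tool-axes shift (cm) and leftover rotation (deg, tool axes) to a pose pointing down"""
    s=read_state(); R=Ro.from_rotvec(s['tcp_rot']); x=R.inv().apply(np.array(target)-s['tool_pos'])*100
    m=R.as_matrix(); z=m[:,2].copy(); z[2]=0
    if yaw is not None: z=np.array([np.cos(yaw),np.sin(yaw),0]); z*=np.sign(z@m[:,2])
    z/=np.linalg.norm(z); X=np.array([0,0,-1.]); T=np.c_[X,np.cross(z,X),z]
    print('shift cm',x,'rot deg',np.degrees((R.inv()*Ro.from_matrix(T)).as_rotvec()),'force',s['wrist_force'],'t',s['time'])
E
python3 - <<'E'
from h import *
s=read_state(); print(Ro.from_rotvec(s['tcp_rot']).as_matrix())
W=np.load('W.npy')
for u,v in [(239,120),(286,140),(217,273),(202,170),(321,177),(335,10),(310,390)]: print(u,v,W[v,u])
print(W[...,2][100:330,150:520].max())
go([0.549,-0.329,0.30]); 
E
```

```text
[[-0.0004  0.9723  0.2336]
 [ 0.002   0.2336 -0.9723]
 [-1.      0.0001 -0.002 ]]
239 120 [0.6483 0.1674 0.1495]
286 140 [0.6024 0.0747 0.1512]
217 273 [0.3521 0.2037 0.15  ]
202 170 [0.5713 0.2621 0.0701]
321 177 [0.5516 0.0067 0.0536]
335 10 [ 0.8902 -0.0343  0.1544]
310 390 [0.1928 0.0378 0.2975]
0.8312988246391642
shift cm [ -6.9441  45.6928 -22.6333] rot deg [-0.     -0.1171 -0.0036] force [0.1518 0.4283 0.1331] t 0.1
```

Request:
{"fn": "carry_out", "kwargs": {
  "offset": [
    [-0.14,3.05,-1.5],
    [-0.14,3.05,-1.5],
    [-0.14,3.05,-1.5],
    [-0.14,3.05,-1.5],
    [-0.14,3.05,-1.5]
  ],
  "delta_rot": [
    [0,0,0],
    [0,0,0],
    [0,0,0],
    [0,0,0],
    [0,0,0]
  ],
  "fingers": 1
}}

```text
time: 0.52
tool_pos: [0.2891, -0.5464, 0.2376]
tcp_rot: [1.035, 1.312, -1.034]
wrist_force: [0.6, -1.0, 0.5]
width: 0.997
```

Request:
{"fn": "carry_out", "kwargs": {
  "offset": [
    [-0.14,3.05,-1.5],
    [-0.14,3.05,-1.5],
    [-0.14,3.05,-1.5],
    [-0.14,3.05,-1.5],
    [-0.14,3.05,-1.5]
  ],
  "delta_rot": [
    [0,0,0],
    [0,0,0],
    [0,0,0],
    [0,0,0],
    [0,0,0]
  ]
}}

```text
time: 0.93
tool_pos: [0.42, -0.4377, 0.2448]
tcp_rot: [1.034, 1.312, -1.034]
wrist_force: [0.6, -0.5, 0.1]
width: 0.999
```

Request:
{"fn": "carry_out", "kwargs": {
  "offset": [
    [-0.14,3.05,-1.5],
    [-0.14,3.05,-1.5],
    [-0.14,3.05,-1.5],
    [-0.14,3.05,-1.5],
    [-0.14,3.05,-1.5]
  ],
  "delta_rot": [
    [0,0,0],
    [0,0,0],
    [0,0,0],
    [0,0,0],
    [0,0,0]
  ]
}}

```text
time: 1.35
tool_pos: [0.5508, -0.3291, 0.2517]
tcp_rot: [1.034, 1.313, -1.034]
wrist_force: [0.4, -0.6, 0.3]
width: 1.006
```

```bash
python3 - <<'E'
from h import *
s,im,d=snap('wrist'); np.save('w1.npy',d)
c=get_calibration('wrist'); R=Ro.from_rotvec(s['tcp_rot'])
uu,vv=np.meshgrid(np.arange(640),np.arange(400))
P=np.stack([(uu-c['cx'])/c['fx']*d,(vv-c['cy'])/c['fy']*d,d,np.ones_like(d)],-1)@c['mount'].T
W=R.apply(P[...,:3].reshape(-1,3)).reshape(400,640,3)+s['tool_pos']
z=W[...,2]; m=(d>0)&(abs(z-.11)<.004)&(np.hypot(W[...,0]-.549,W[...,1]+.329)<.06)
p=W[m]; r=cv2.minAreaRect((p[:,:2]*1000).astype(np.float32)); print(m.sum(),r,p.mean(0))
m2=(d>0)&(np.hypot(W[...,0]-.549,W[...,1]+.329)<.02)&(z<.1075)&(z>.08); q=W[m2]; print('pin',m2.sum(),cv2.minEnclosingCircle((q[:,:2]*1000).astype(np.float32)),np.median(q[:,2]))
v,u=np.argwhere(m).mean(0).astype(int); print(u,v)
u0,v0=max(u-75,0),max(v-75,0); save(im,'wr1.png',(u0,v0,u0+150,v0+150),4); print(u0,v0)
E
```

```text
2843 ((550.1104736328125, -329.529296875), (63.95738220214844, 64.55435180664062), 87.3625717163086) [ 0.5514 -0.3295  0.11  ]
pin 909 ((549.8677368164062, -329.50091552734375), 19.56641387939453) 0.10353834828455144
318 187
243 112
```

View pics/wr1.png

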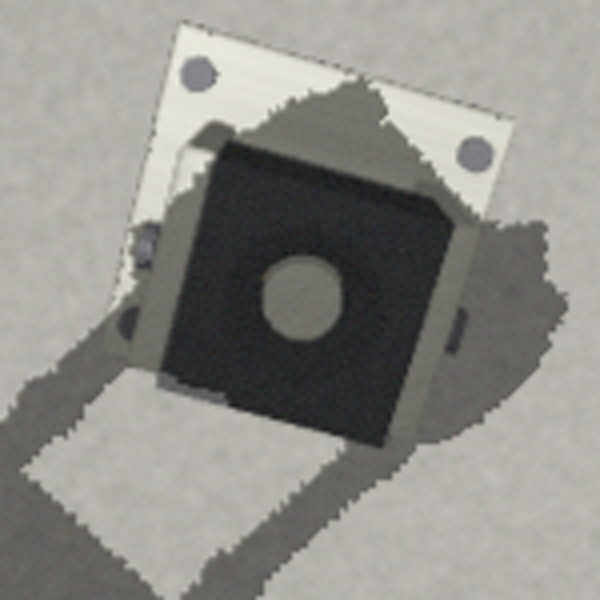

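The crop shows the iron block with the steel pin's top centred in its bore at full-image pixel (318.5,186.5), so the pin is at (0.550,-0.3295). Moving on to above the punch.

Request:
{"fn": "carry_out", "kwargs": {
  "offset": [
    [-0.13,0.31,-3.47],
    [-0.13,0.31,-3.47],
    [-0.13,0.31,-3.47],
    [-0.13,0.31,-3.47],
    [-0.13,0.31,-3.47]
  ],
  "delta_rot": [
    [0,0,0],
    [0,0,0],
    [0,0,0],
    [0,0,0],
    [0,0,0]
  ]
}}

```text
time: 1.82
tool_pos: [0.5236, -0.1569, 0.2582]
tcp_rot: [1.034, 1.313, -1.034]
wrist_force: [0.4, 0.1, -0.2]
width: 1.0
```

Request:
{"fn": "carry_out", "kwargs": {
  "offset": [
    [-0.13,0.31,-3.47],
    [-0.13,0.31,-3.47],
    [-0.13,0.31,-3.47],
    [-0.13,0.31,-3.47],
    [-0.13,0.31,-3.47]
  ],
  "delta_rot": [
    [0,0,0],
    [0,0,0],
    [0,0,0],
    [0,0,0],
    [0,0,0]
  ]
}}

```text
time: 2.23
tool_pos: [0.4981, 0.0154, 0.265]
tcp_rot: [1.034, 1.312, -1.034]
wrist_force: [1.3, 0.5, -0.3]
width: 0.998
```

Request:
{"fn": "carry_out", "kwargs": {
  "offset": [
    [-0.13,0.31,-3.47],
    [-0.13,0.31,-3.47],
    [-0.13,0.31,-3.47],
    [-0.13,0.31,-3.47],
    [-0.13,0.31,-3.47]
  ],
  "delta_rot": [
    [0,0,0],
    [0,0,0],
    [0,0,0],
    [0,0,0],
    [0,0,0]
  ]
}}

```text
time: 2.65
tool_pos: [0.4727, 0.1876, 0.2715]
tcp_rot: [1.034, 1.312, -1.034]
wrist_force: [2.1, -0.5, -0.5]
width: 0.999
```

```bash
python3 - <<'E'
from h import *
d1=np.load('w1.npy'); print('pin top depth',d1[180:193,318])
s,im,d=snap('wrist'); print(s['tool_pos'],s['q'])
c=get_calibration('wrist'); R=Ro.from_rotvec(s['tcp_rot'])
uu,vv=np.meshgrid(np.arange(640),np.arange(400))
P=np.stack([(uu-c['cx'])/c['fx']*d,(vv-c['cy'])/c['fy']*d,d,np.ones_like(d)],-1)@c['mount'].T
W=R.apply(P[...,:3].reshape(-1,3)).reshape(400,640,3)+s['tool_pos']
z=W[...,2]; n=np.hypot(W[...,0]-.475,W[...,1]-.188)<.05
m=(d>0)&n&(abs(z-.165)<.006); q=W[m]; print('handle top',m.sum(),cv2.minEnclosingCircle((q[:,:2]*1000).astype(np.float32)),q.mean(0))
m=(d>0)&n&(abs(z-.1)<.003); q=W[m]; print('guard',m.sum(),cv2.minEnclosingCircle((q[:,:2]*1000).astype(np.float32)),q.mean(0))
m=(d>0)&(abs(z-.09)<.004)&(np.hypot(W[...,0]-.467,W[...,1]-.235)<.11); print('rack',m.sum(),cv2.minAreaRect((W[m][:,:2]*1000).astype(np.float32)))
save(im,'wr2.png')
E
```

```text
pin top depth [0.2973 0.296  0.2973 0.2973 0.2991 0.2991 0.2994 0.2998 0.2993 0.2998
 0.2994 0.2994 0.3007]
[0.4727 0.1876 0.2715] [ 0.3289 -0.0776  1.9014 -0.0001  1.3183  1.664 ]
handle top 598 ((475.9253234863281, 187.4041290283203), 12.902510643005371) [0.4766 0.1876 0.1652]
guard 1029 ((475.8446044921875, 187.43251037597656), 27.813587188720703) [0.4832 0.1891 0.1003]
rack 6911 ((433.2506103515625, 228.980712890625), (150.1032257080078, 190.2525177001953), 9.630985260009766)
```

View pics/wr2.png

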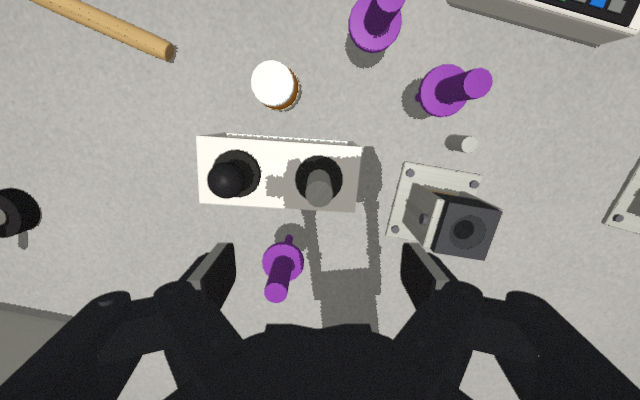

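The wrist view shows the rack, with the punch's steel handle and black guard at (319,182), unobstructed between the fingers. The ball-knob tool is at (230,178). The nearest purple one, at (283,270), is 12 cm away. The punch axis is at (0.4759,0.1874), agreeing with the top camera, so I'm going down.

Request:
{"fn": "carry_out", "kwargs": {
  "offset": [
    [2.5,0.31,0.1],
    [2.5,0,0],
    [2.5,0,0],
    [2.5,0,0],
    [2.5,0,0]
  ],
  "delta_rot": [
    [0,0,0],
    [0,0,0],
    [0,0,0],
    [0,0,0],
    [0,0,0]
  ]
}}

```text
time: 3.12
tool_pos: [0.4764, 0.1857, 0.1453]
tcp_rot: [1.033, 1.312, -1.034]
wrist_force: [-0.6, -0.9, -0.6]
width: 1.0
```

Request:
{"fn": "carry_out", "kwargs": {
  "offset": [
    [1.5,0,0],
    [1.0,0,0],
    [0.5,0,0],
    [0,0,0],
    [0,0,0]
  ],
  "delta_rot": [
    [0,0,0],
    [0,0,0],
    [0,0,0],
    [0,0,0],
    [0,0,0]
  ]
}}

```text
time: 3.53
tool_pos: [0.4774, 0.1861, 0.1174]
tcp_rot: [1.034, 1.311, -1.033]
wrist_force: [-0.1, 0.8, -0.7]
width: 0.998
```

Request:
{"fn": "carry_out", "kwargs": {
  "offset": [
    [0,0,0],
    [0,0,0],
    [0,0,0],
    [0,0,0],
    [0,0,0]
  ],
  "delta_rot": [
    [0,0,0],
    [0,0,0],
    [0,0,0],
    [0,0,0],
    [0,0,0]
  ],
  "fingers": -1,
  "newtons": 110
}}

```text
time: 3.95
tool_pos: [0.4771, 0.1864, 0.1174]
tcp_rot: [1.035, 1.311, -1.033]
wrist_force: [0.0, 2.3, 0.1]
width: 0.297
```

Request:
{"fn": "carry_out", "kwargs": {
  "offset": [
    [0,0,0],
    [0,0,0],
    [0,0,0],
    [0,0,0],
    [0,0,0]
  ],
  "delta_rot": [
    [0,0,0],
    [0,0,0],
    [0,0,0],
    [0,0,0],
    [0,0,0]
  ]
}}

```text
time: 4.37
tool_pos: [0.4774, 0.1864, 0.1176]
tcp_rot: [1.035, 1.311, -1.033]
wrist_force: [-1.3, 0.7, 5.5]
width: 0.278
```

Request:
{"fn": "carry_out", "kwargs": {
  "offset": [
    [-1.0,0,0],
    [-2.5,0,0],
    [-3.5,0,0],
    [-3.5,0,0],
    [-3.5,0,0]
  ],
  "delta_rot": [
    [0,0,0],
    [0,0,0],
    [0,0,0],
    [0,0,0],
    [0,0,0]
  ]
}}

```text
time: 4.78
tool_pos: [0.4756, 0.1855, 0.2572]
tcp_rot: [1.032, 1.313, -1.036]
wrist_force: [1.3, 0.2, -1.8]
width: 0.276
```

```bash
python3 - <<'E'
from h import *
go([.55,-.3295,.2576])
s,im,d=snap('wrist'); print(s['tool_pos'],s['wrist_force'],s['width'])
st,a,b=snap('side'); o=np.vstack([im[140:400,60:560],a[60:320,100:600]]); save(o,'grip.png')
# deviation of gripped punch: black guard points in wrist depth
c=get_calibration('wrist')
uu,vv=np.meshgrid(np.arange(640),np.arange(400))
P=np.stack([(uu-c['cx'])/c['fx']*d,(vv-c['cy'])/c['fy']*d,d,np.ones_like(d)],-1)@c['mount'].T
x,y,z=P[...,0],P[...,1],P[...,2]
for lo,hi in [(-.06,-.04),(-.04,-.02),(-.02,-.005),(.0,.03),(.03,.06),(.06,.11)]:
    m=(d>0)&(x>lo)&(x<hi)&(np.hypot(y,z)<.035); print(lo,hi,m.sum(),P[m][:,:3].min(0) if m.any() else '',P[m][:,:3].max(0) if m.any() else '')
E
```

```text
shift cm [-0.001  -4.8003 51.8143] rot deg [-0.      0.0263  0.1673] force [ 1.3101  0.1682 -1.8201] t 4.7833
[0.4756 0.1855 0.2572] [ 1.3101  0.1682 -1.8201] 0.27628300832647085
-0.06 -0.04 7124 [-0.0597 -0.0135 -0.0349] [-0.04    0.0143  0.035 ]
-0.04 -0.02 2223 [-0.04   -0.0113 -0.0255] [-0.02    0.0123  0.0257]
-0.02 -0.005 1146 [-0.02    0.0027 -0.0255] [-0.005   0.0122  0.0255]
0.0 0.03 2955 [ 0.0001 -0.0044 -0.0273] [0.0266 0.0268 0.0276]
0.03 0.06 0  
0.06 0.11 0
```

View pics/grip.png

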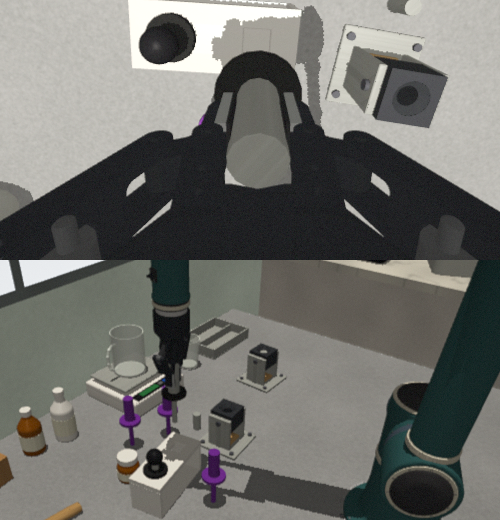

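The wrist half shows the punch held upright between the pads, guard at about (258,85) in the crop. The side half shows it clear of the rack, at (172,395) in the composite. The axis is within 1 mm of the tool axis and the tip is about 0.103 m ahead of the TCP. Carrying it to the pin.

Request:
{"fn": "carry_out", "kwargs": {
  "offset": [
    [0,-0.31,1.5],
    [0,-0.31,3.0],
    [0,-0.31,3.6],
    [0,-0.31,3.6],
    [0,-0.31,3.6]
  ],
  "delta_rot": [
    [0,0,0],
    [0,0,0],
    [0,0,0],
    [0,0,0],
    [0,0,0]
  ]
}}

```text
time: 5.3
tool_pos: [0.4963, 0.0323, 0.2553]
tcp_rot: [1.032, 1.314, -1.035]
wrist_force: [0.2, -0.2, -2.7]
width: 0.28
```

Request:
{"fn": "carry_out", "kwargs": {
  "offset": [
    [0,-0.31,3.6],
    [0,-0.31,3.6],
    [0,-0.31,3.6],
    [0,-0.31,3.6],
    [0,-0.31,3.6]
  ],
  "delta_rot": [
    [0,0,0],
    [0,0,0],
    [0,0,0],
    [0,0,0],
    [0,0,0]
  ]
}}

```text
time: 5.72
tool_pos: [0.5233, -0.1465, 0.2552]
tcp_rot: [1.033, 1.314, -1.035]
wrist_force: [1.0, 0.2, -2.9]
width: 0.277
```

Request:
{"fn": "carry_out", "kwargs": {
  "offset": [
    [0,-0.31,3.6],
    [0,-0.31,3.6],
    [0,-0.31,3.6],
    [0,-0.31,3.6],
    [0,-0.31,3.0]
  ],
  "delta_rot": [
    [0,0,0],
    [0,0,0],
    [0,0,0],
    [0,0,0],
    [0,0,0]
  ]
}}

```text
time: 6.13
tool_pos: [0.5491, -0.3199, 0.2548]
tcp_rot: [1.034, 1.314, -1.036]
wrist_force: [-0.2, 0.1, -2.3]
width: 0.279
```

Request:
{"fn": "carry_out", "kwargs": {
  "offset": [
    [0,0,1.0],
    [0,0,0],
    [0,0,0],
    [0,0,0],
    [0,0,0]
  ],
  "delta_rot": [
    [0,0,0],
    [0,0,0],
    [0,0,0],
    [0,0,0],
    [0,0,0]
  ]
}}

```text
time: 6.55
tool_pos: [0.5522, -0.3259, 0.2563]
tcp_rot: [1.033, 1.313, -1.033]
wrist_force: [-0.0, -0.3, -2.7]
width: 0.28
```

```bash
python3 - <<'E'
from h import *
go([.551,-.3292,.2576])
s,im,d=snap('wrist'); print(s['tool_pos'],s['wrist_force'],s['width'])
st,a,b=snap('side'); t,e,f=snap('top'); np.save('side1.npy',b); cv2.imwrite('side1raw.png',a[:,:,::-1])
k=lambda q,x,y,w,h: cv2.resize(q[y:y+h,x:x+w],(400,400),interpolation=cv2.INTER_CUBIC)
save(np.hstack([k(a,300,80,130,130),k(e,420,100,130,130)]),'atpin.png')
c=get_calibration('wrist')
uu,vv=np.meshgrid(np.arange(640),np.arange(400))
P=np.stack([(uu-c['cx'])/c['fx']*d,(vv-c['cy'])/c['fy']*d,d,np.ones_like(d)],-1)@c['mount'].T
x,y,z=P[...,0],P[...,1],P[...,2]
for lo,hi in [(-.04,-.02),(-.02,-.005),(.01,.03)]:
    m=(d>0)&(x>lo)&(x<hi)&(np.hypot(y,z)<.035); print(lo,hi,m.sum(),np.percentile(P[m][:,:3],1,0),np.percentile(P[m][:,:3],99,0))
E
```

```text
shift cm [-0.1269 -0.1903  0.2941] rot deg [ 0.     -0.0699  0.0338] force [-0.0117 -0.273  -2.6562] t 6.55
[ 0.5522 -0.3259  0.2563] [-0.0117 -0.273  -2.6562] 0.2797808513747318
-0.04 -0.02 2230 [-0.0397 -0.001  -0.0245] [-0.0203  0.012   0.0244]
-0.02 -0.005 1140 [-0.0199  0.0038 -0.0247] [-0.0053  0.0118  0.025 ]
0.01 0.03 2713 [ 0.0112 -0.0029 -0.0262] [0.0243 0.0264 0.0263]
```

View pics/atpin.png

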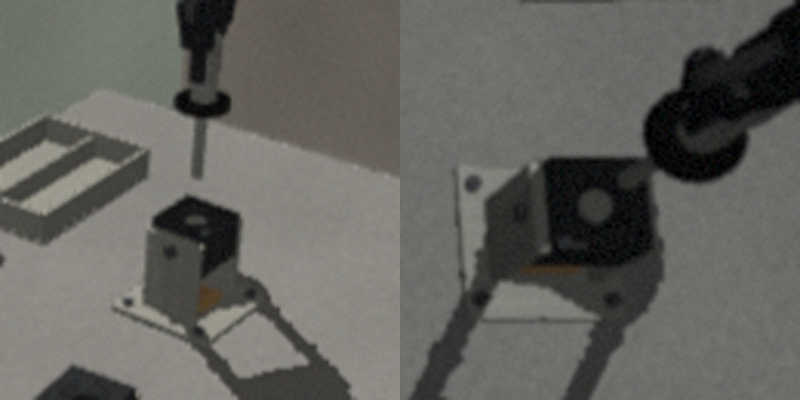

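```bash
python3 - <<'E'
from h import *
def proj(n,X):
    c=get_calibration(n); p=c['R']@X+c['t']; return np.array([p[0]/p[2]*c['fx']+c['cx'],p[1]/p[2]*c['fy']+c['cy'],p[2]])
s=read_state(); R=Ro.from_rotvec(s['tcp_rot']); 
for x in [.0226,.0276,.06,.1026]: X=R.apply([x,-.001,0])+s['tool_pos']; print(x,X,proj('side',X),proj('top',X))
print('pin',proj('side',np.array([.55,-.3295,.104])),proj('top',np.array([.55,-.3295,.104])))
b=np.load('side1.npy')
a=cv2.imread('side1raw.png')
for v in [118,122,126,130,134]:
    print(v,[ (u,round(float(b[v,u]),3)) for u in range(355,376)if 0<b[v,u]<1.12])
E
```

```text
0.0226 [ 0.5515 -0.3265  0.2344] [365.2922 112.5331   1.4759] [515.6299 143.1737   0.6332]
0.0276 [ 0.5515 -0.3265  0.2294] [365.1686 114.077    1.4787] [514.1031 144.1888   0.6381]
0.06 [ 0.5515 -0.3265  0.197 ] [364.3793 123.9398   1.497 ] [504.7491 150.4079   0.6697]
0.1026 [ 0.5515 -0.3265  0.1544] [363.3704 136.5459   1.5211] [493.7163 157.7432   0.7113]
pin [363.1195 150.7481   1.5509] [483.7359 166.048    0.7602]
118 []
122 []
126 []
130 []
134 []
```

Predicted tip and pin pixels match the pictures in both views, with the same 1 px offset, so the lateral estimate holds. I'll correct and descend.

Request:
{"fn": "carry_out", "kwargs": {
  "offset": [
    [0,-0.19,0.3],
    [1.2,0,0],
    [1.2,0,0],
    [0.8,0,0],
    [0,0,0]
  ],
  "delta_rot": [
    [0,0,0],
    [0,0,0],
    [0,0,0],
    [0,0,0],
    [0,0,0]
  ]
}}

```text
time: 7.12
tool_pos: [0.5493, -0.3296, 0.2205]
tcp_rot: [1.034, 1.318, -1.035]
wrist_force: [-0.4, -0.3, -3.0]
width: 0.278
```

```bash
python3 - <<'E'
from h import *
go([.551,-.3292,.1686])
E
```

```text
shift cm [5.193  0.197  0.0256] rot deg [ 0.0006 -0.2749  0.2543] force [-0.4318 -0.2632 -2.9553] t 7.1167
```

Request:
{"fn": "carry_out", "kwargs": {
  "offset": [
    [0.5,0.08,0],
    [0.5,0,0],
    [0.5,0,0],
    [0.4,0,0],
    [0,0,0]
  ],
  "delta_rot": [
    [0,0,0],
    [0,0,0],
    [0,0,0],
    [0,0,0],
    [0,0,0]
  ]
}}

```text
time: 7.53
tool_pos: [0.5519, -0.3306, 0.205]
tcp_rot: [1.034, 1.312, -1.034]
wrist_force: [0.3, -0.4, -2.7]
width: 0.28
```

Request:
{"fn": "carry_out", "kwargs": {
  "offset": [
    [0.3,0,0],
    [0.3,0,0],
    [0.3,0,0],
    [0.3,0,0],
    [0.3,0,0]
  ],
  "delta_rot": [
    [0,0,0],
    [0,0,0],
    [0,0,0],
    [0,0,0],
    [0,0,0]
  ]
}}

```text
time: 7.95
tool_pos: [0.5523, -0.3308, 0.1911]
tcp_rot: [1.034, 1.311, -1.033]
wrist_force: [-0.5, 0.6, 2.5]
width: 0.28
```

The wrist force rose about 5 N, so the pin is sliding. Continuing.

Request:
{"fn": "carry_out", "kwargs": {
  "offset": [
    [0.35,0,0],
    [0.35,0,0],
    [0.35,0,0],
    [0.35,0,0],
    [0.3,0,0]
  ],
  "delta_rot": [
    [0,0,0],
    [0,0,0],
    [0,0,0],
    [0,0,0],
    [0,0,0]
  ]
}}

```text
time: 8.37
tool_pos: [0.5522, -0.3308, 0.1734]
tcp_rot: [1.034, 1.311, -1.034]
wrist_force: [-0.7, 0.5, 1.1]
width: 0.277
```

Request:
{"fn": "carry_out", "kwargs": {
  "offset": [
    [0.1,0,0],
    [0.1,0,0],
    [0.1,0,0],
    [0,0,0],
    [0,0,0]
  ],
  "delta_rot": [
    [0,0,0],
    [0,0,0],
    [0,0,0],
    [0,0,0],
    [0,0,0]
  ]
}}

```text
time: 8.78
tool_pos: [0.5521, -0.3308, 0.1706]
tcp_rot: [1.034, 1.311, -1.034]
wrist_force: [0.3, -0.7, 1.1]
width: 0.282
```

Request:
{"fn": "carry_out", "kwargs": {
  "offset": [
    [0.1,0,0],
    [0.1,0,0],
    [0.0,0,0],
    [0,0,0],
    [0,0,0]
  ],
  "delta_rot": [
    [0,0,0],
    [0,0,0],
    [0,0,0],
    [0,0,0],
    [0,0,0]
  ]
}}

```text
time: 9.2
tool_pos: [0.5521, -0.3308, 0.1687]
tcp_rot: [1.034, 1.311, -1.034]
wrist_force: [0.5, 0.2, 1.1]
width: 0.281
```

Request:
{"fn": "carry_out", "kwargs": {
  "offset": [
    [0.1,0,0],
    [0,0,0],
    [0,0,0],
    [0,0,0],
    [0,0,0]
  ],
  "delta_rot": [
    [0,0,0],
    [0,0,0],
    [0,0,0],
    [0,0,0],
    [0,0,0]
  ]
}}

```text
time: 9.62
tool_pos: [0.5523, -0.3308, 0.1686]
tcp_rot: [1.034, 1.311, -1.034]
wrist_force: [-0.1, 0.1, 6.2]
width: 0.283
```

Request:
{"fn": "carry_out", "kwargs": {
  "offset": [
    [0.1,0,0],
    [0.1,0,0],
    [0,0,0],
    [0,0,0],
    [0,0,0]
  ],
  "delta_rot": [
    [0,0,0],
    [0,0,0],
    [0,0,0],
    [0,0,0],
    [0,0,0]
  ]
}}

```text
time: 10.03
tool_pos: [0.5527, -0.3309, 0.1685]
tcp_rot: [1.034, 1.31, -1.033]
wrist_force: [-3.0, 1.6, 11.7]
width: 0.283
```

Request:
{"fn": "carry_out", "kwargs": {
  "offset": [
    [0.15,0,0],
    [0.15,0,0],
    [0,0,0],
    [0,0,0],
    [0,0,0]
  ],
  "delta_rot": [
    [0,0,0],
    [0,0,0],
    [0,0,0],
    [0,0,0],
    [0,0,0]
  ]
}}

```text
time: 10.45
tool_pos: [0.5532, -0.331, 0.1683]
tcp_rot: [1.034, 1.308, -1.032]
wrist_force: [-4.6, 3.9, 22.4]
width: 0.281
```

Hard stop confirmed: net push is about 25 N at a fixed height of 0.1683, against the 0.1686 predicted. I'll lift and look straight down the bore with the wrist camera.

Request:
{"fn": "carry_out", "kwargs": {
  "offset": [
    [-0.6,0,0],
    [-1.0,0,0],
    [-2.0,0,0],
    [-3.0,0,0],
    [-3.0,0,0]
  ],
  "delta_rot": [
    [0,0,0],
    [0,0,0],
    [0,0,0],
    [0,0,0],
    [0,0,0]
  ]
}}

```text
time: 10.87
tool_pos: [0.5504, -0.3296, 0.2566]
tcp_rot: [1.034, 1.318, -1.035]
wrist_force: [0.1, -0.3, -2.1]
width: 0.274
```

Request:
{"fn": "carry_out", "kwargs": {
  "offset": [
    [0,-2.3,0],
    [0,-2.3,0],
    [0,-2.2,0],
    [0,0,0],
    [0,0,0]
  ],
  "delta_rot": [
    [0,0,0],
    [0,0,0],
    [0,0,0],
    [0,0,0],
    [0,0,0]
  ]
}}

```text
time: 11.28
tool_pos: [0.4845, -0.3464, 0.2576]
tcp_rot: [1.035, 1.313, -1.035]
wrist_force: [0.5, -0.0, -3.1]
width: 0.279
```

```bash
python3 - <<'E'
from h import *
s,im,d=snap('wrist'); print(s['tool_pos'],s['wrist_force'],s['width'],s['time'])
c=get_calibration('wrist'); R=Ro.from_rotvec(s['tcp_rot'])
uu,vv=np.meshgrid(np.arange(640),np.arange(400))
P=np.stack([(uu-c['cx'])/c['fx']*d,(vv-c['cy'])/c['fy']*d,d,np.ones_like(d)],-1)@c['mount'].T
W=R.apply(P[...,:3].reshape(-1,3)).reshape(400,640,3)+s['tool_pos']
m=(d>0)&(np.hypot(W[...,0]-.55,W[...,1]+.3295)<.007); print('bore z',m.sum(),np.percentile(W[m][:,2],[5,25,50,75,95]))
m=(d>0)&(abs(W[...,2]-.11)<.004)&(np.hypot(W[...,0]-.549,W[...,1]+.329)<.06); print('blk',np.median(W[m][:,2]),cv2.minAreaRect((W[m][:,:2]*1000).astype(np.float32)))
x,y,z=P[...,0],P[...,1],P[...,2]
for lo,hi in [(-.06,-.04),(-.04,-.02),(-.02,-.005),(.01,.03)]:
    m=(d>0)&(x>lo)&(x<hi)&(np.hypot(y,z)<.035); print(lo,hi,m.sum(),np.percentile(P[m][:,:3],1,0),np.percentile(P[m][:,:3],99,0))
m=(d>0)&(np.hypot(y,z)<.03)&(x>.01)&(x<.03)&(y>.016); print('guard top x',np.percentile(P[m][:,0],[10,50,90]))
st,a,b=snap('side')
k=lambda q,x,y,w,h: cv2.resize(q[y:y+h,x:x+w],(400,400),interpolation=cv2.INTER_CUBIC)
save(np.hstack([k(im,200,20,240,240),k(a,300,80,130,130)]),'after.png')
go([.4759+.0009,.1874+.0003,.2576])
E
```

```text
[ 0.4845 -0.3464  0.2576] [ 0.4717 -0.0021 -3.0566] 0.27903532086580013 11.2833
bore z 120 [0.0652 0.066  0.0664 0.0669 0.0677]
blk 0.11024915940195373 ((550.3369750976562, -329.69195556640625), (64.13750457763672, 64.0268783569336), 87.75384521484375)
-0.06 -0.04 7127 [-0.0581 -0.0117 -0.0341] [-0.0406  0.0132  0.0341]
-0.04 -0.02 2224 [-0.0397 -0.001  -0.0246] [-0.0202  0.0119  0.0247]
-0.02 -0.005 1133 [-0.0199  0.0037 -0.0247] [-0.0053  0.0119  0.0248]
0.01 0.03 2707 [ 0.0113 -0.0029 -0.0262] [0.0245 0.0263 0.0263]
guard top x [0.0167 0.0176 0.0211]
shift cm [  0.0952  11.5773 -52.1336] rot deg [ 0.     -0.0731  0.025 ] force [ 0.358   0.1174 -2.1709] t 11.3833
```

View pics/after.png

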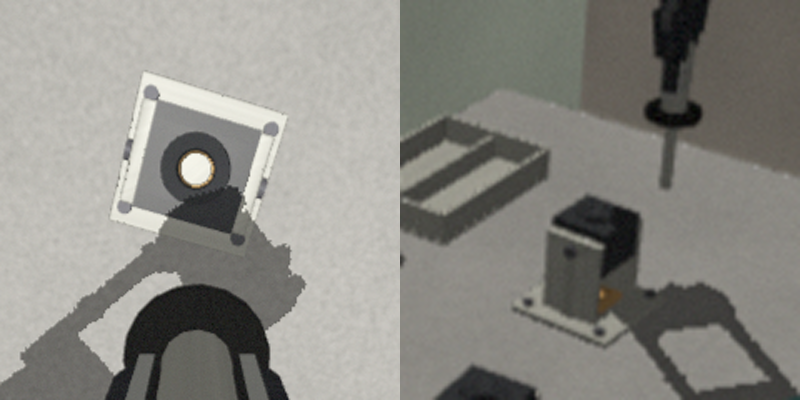

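The left half shows the pin's steel top deep in the bore at crop (196,168). Its depth is 0.0663 against the block's 0.1102, which is 43.9 mm below the top and so 0.040 driven: at the stop. The punch hasn't slipped in the grip. Returning it to its pocket.

Request:
{"fn": "carry_out", "kwargs": {
  "offset": [
    [0,0.77,-1.5],
    [0,0.77,-3.0],
    [0,0.77,-3.6],
    [0,0.77,-3.6],
    [0,0.77,-3.6]
  ],
  "delta_rot": [
    [0,0,0],
    [0,0,0],
    [0,0,0],
    [0,0,0],
    [0,0,0]
  ]
}}

```text
time: 11.8
tool_pos: [0.488, -0.187, 0.2582]
tcp_rot: [1.034, 1.312, -1.034]
wrist_force: [0.6, 0.3, -3.1]
width: 0.28
```

Request:
{"fn": "carry_out", "kwargs": {
  "offset": [
    [0,0.77,-3.6],
    [0,0.77,-3.6],
    [0,0.77,-3.6],
    [0,0.77,-3.6],
    [0,0.77,-3.6]
  ],
  "delta_rot": [
    [0,0,0],
    [0,0,0],
    [0,0,0],
    [0,0,0],
    [0,0,0]
  ]
}}

```text
time: 12.22
tool_pos: [0.483, -0.0024, 0.2586]
tcp_rot: [1.034, 1.312, -1.033]
wrist_force: [0.3, -0.3, -2.7]
width: 0.279
```

Request:
{"fn": "carry_out", "kwargs": {
  "offset": [
    [0,0.77,-3.6],
    [0,0.77,-3.6],
    [0,0.77,-3.6],
    [0,0.77,-3.6],
    [0,0.77,-3.0]
  ],
  "delta_rot": [
    [0,0,0],
    [0,0,0],
    [0,0,0],
    [0,0,0],
    [0,0,0]
  ]
}}

```text
time: 12.63
tool_pos: [0.4793, 0.1767, 0.2586]
tcp_rot: [1.033, 1.313, -1.032]
wrist_force: [1.3, -0.2, -1.7]
width: 0.283
```

Request:
{"fn": "carry_out", "kwargs": {
  "offset": [
    [0,0,-1.4],
    [0,0,0],
    [0,0,0],
    [0,0,0],
    [0,0,0]
  ],
  "delta_rot": [
    [0,0,0],
    [0,0,0],
    [0,0,0],
    [0,0,0],
    [0,0,0]
  ]
}}

```text
time: 13.05
tool_pos: [0.4766, 0.1863, 0.2586]
tcp_rot: [1.034, 1.311, -1.035]
wrist_force: [-0.8, 0.0, -3.0]
width: 0.279
```

```bash
python3 - <<'E'
from h import *
go([.4768,.1877,.1176])
s,a,b=snap('side'); s,e,f=snap('top'); print(s['tool_pos'])
k=lambda q,x,y,w,h: cv2.resize(q[y:y+h,x:x+w],(400,400),interpolation=cv2.INTER_CUBIC)
save(np.hstack([k(a,200,160,160,160),k(e,160,130,130,130)]),'atrack.png')
E
```

```text
shift cm [14.0984  0.0522 -0.1351] rot deg [-0.      0.0206  0.0229] force [-0.7699  0.015  -2.968 ] t 13.05
[0.4767 0.1862 0.2586]
```

View pics/atrack.png

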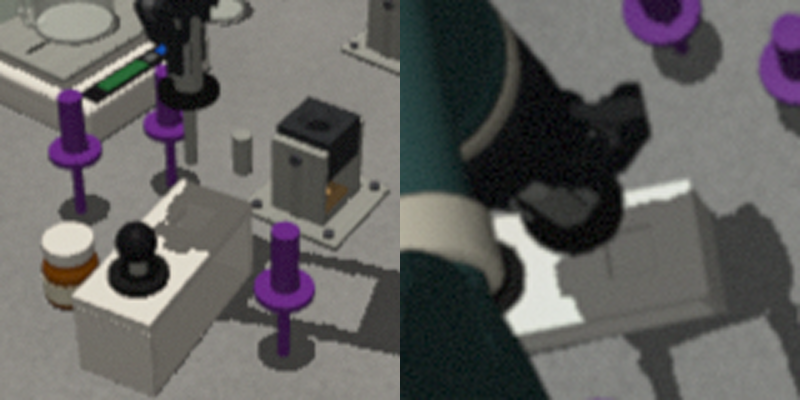

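The punch hangs above the white rack's right pocket (side (190,160), top (570,230) in the crops). It is within 1 mm of the pose where it was grasped, so I'm lowering it.

Request:
{"fn": "carry_out", "kwargs": {
  "offset": [
    [1.5,0.03,-0.05],
    [3.0,0,0],
    [3.0,0,0],
    [2.5,0,0],
    [1.5,0,0]
  ],
  "delta_rot": [
    [0,0,0],
    [0,0,0],
    [0,0,0],
    [0,0,0],
    [0,0,0]
  ]
}}

```text
time: 13.57
tool_pos: [0.475, 0.1859, 0.1406]
tcp_rot: [1.032, 1.313, -1.038]
wrist_force: [-0.4, -0.0, -2.7]
width: 0.283
```

Request:
{"fn": "carry_out", "kwargs": {
  "offset": [
    [1.0,0,0],
    [0.7,0,0],
    [0.5,0,0],
    [0.2,0,0],
    [0,0,0]
  ],
  "delta_rot": [
    [0,0,0],
    [0,0,0],
    [0,0,0],
    [0,0,0],
    [0,0,0]
  ]
}}

```text
time: 13.98
tool_pos: [0.4773, 0.1876, 0.1203]
tcp_rot: [1.035, 1.311, -1.033]
wrist_force: [-1.0, 0.8, -2.2]
width: 0.278
```

Request:
{"fn": "carry_out", "kwargs": {
  "offset": [
    [0.1,0,0],
    [0.1,0,0],
    [0,0,0],
    [0,0,0],
    [0,0,0]
  ],
  "delta_rot": [
    [0,0,0],
    [0,0,0],
    [0,0,0],
    [0,0,0],
    [0,0,0]
  ]
}}

```text
time: 14.4
tool_pos: [0.4769, 0.1877, 0.1181]
tcp_rot: [1.034, 1.311, -1.033]
wrist_force: [-0.5, 0.6, -2.5]
width: 0.278
```

Request:
{"fn": "carry_out", "kwargs": {
  "offset": [
    [0.05,0,0],
    [0.05,0,0],
    [0,0,0],
    [0,0,0],
    [0,0,0]
  ],
  "delta_rot": [
    [0,0,0],
    [0,0,0],
    [0,0,0],
    [0,0,0],
    [0,0,0]
  ]
}}

```text
time: 14.82
tool_pos: [0.4769, 0.1877, 0.1177]
tcp_rot: [1.034, 1.311, -1.033]
wrist_force: [-2.9, 0.1, 6.8]
width: 0.284
```

Seated, with the wrist force now upward. Releasing and retreating.

Request:
{"fn": "carry_out", "kwargs": {
  "offset": [
    [-0.05,0,0],
    [0,0,0],
    [0,0,0],
    [0,0,0],
    [0,0,0]
  ],
  "delta_rot": [
    [0,0,0],
    [0,0,0],
    [0,0,0],
    [0,0,0],
    [0,0,0]
  ],
  "fingers": 1
}}

```text
time: 15.23
tool_pos: [0.4767, 0.1875, 0.1171]
tcp_rot: [1.034, 1.312, -1.034]
wrist_force: [-0.2, 0.1, -1.0]
width: 0.962
```

Request:
{"fn": "carry_out", "kwargs": {
  "offset": [
    [0,0,0],
    [0,0,0],
    [0,0,0],
    [0,0,0],
    [0,0,0]
  ],
  "delta_rot": [
    [0,0,0],
    [0,0,0],
    [0,0,0],
    [0,0,0],
    [0,0,0]
  ]
}}

```text
time: 15.65
tool_pos: [0.4767, 0.1876, 0.1173]
tcp_rot: [1.034, 1.312, -1.034]
wrist_force: [-1.1, 0.2, -0.5]
width: 1.001
```

Request:
{"fn": "carry_out", "kwargs": {
  "offset": [
    [-1.5,0,0],
    [-2.5,0,0],
    [-3.5,0,0],
    [-3.5,0,0],
    [-3.5,0,0]
  ],
  "delta_rot": [
    [0,0,0],
    [0,0,0],
    [0,0,0],
    [0,0,0],
    [0,0,0]
  ]
}}

```text
time: 16.07
tool_pos: [0.4762, 0.1874, 0.2635]
tcp_rot: [1.033, 1.312, -1.034]
wrist_force: [0.6, -0.6, -0.4]
width: 0.999
```

Request:
{"fn": "carry_out", "kwargs": {
  "offset": [
    [0,0,0],
    [0,0,0],
    [0,0,0],
    [0,0,0],
    [0,0,0]
  ],
  "delta_rot": [
    [0,0,0],
    [0,0,0],
    [0,0,0],
    [0,0,0],
    [0,0,0]
  ]
}}

```text
time: 16.48
tool_pos: [0.4755, 0.1872, 0.2601]
tcp_rot: [1.031, 1.314, -1.037]
wrist_force: [-0.4, 0.2, -0.6]
width: 1.006
```

```bash
python3 - <<'E'
from h import *
s,im,d=snap('wrist'); print(s['tool_pos'],s['width'],s['wrist_force'],s['time'])
c=get_calibration('wrist'); R=Ro.from_rotvec(s['tcp_rot'])
uu,vv=np.meshgrid(np.arange(640),np.arange(400))
P=np.stack([(uu-c['cx'])/c['fx']*d,(vv-c['cy'])/c['fy']*d,d,np.ones_like(d)],-1)@c['mount'].T
W=R.apply(P[...,:3].reshape(-1,3)).reshape(400,640,3)+s['tool_pos']
z=W[...,2]; n=(d>0)&(np.hypot(W[...,0]-.476,W[...,1]-.188)<.05)
for zz in (.165,.1):
    q=W[n&(abs(z-zz)<.004)]; print(zz,len(q),cv2.minEnclosingCircle((q[:,:2]*1000).astype(np.float32)),np.median(q[:,2]))
st,a,b=snap('side')
save(np.hstack([im[100:400,120:520],cv2.resize(a[150:320,190:360],(300,300))]),'end.png')
E
```

```text
[0.4755 0.1872 0.2601] 1.0061859240052125 [-0.4404  0.1885 -0.5667] 16.4833
0.165 631 ((476.1551818847656, 187.7107391357422), 12.715200424194336) 0.16538806232317976
0.1 1102 ((476.134765625, 187.37774658203125), 27.95636558532715) 0.1003434024472119
```

View pics/end.png

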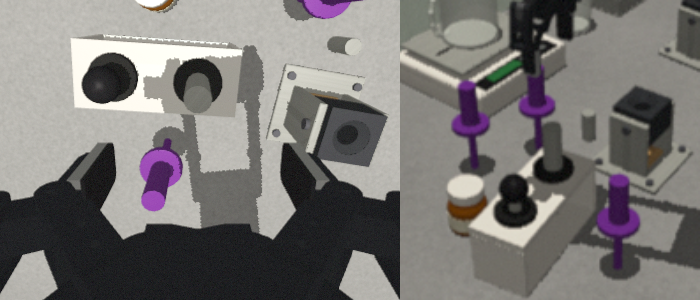

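The punch stands upright with its guard flat on the rack top, at crop (198,85) and side (552,160). The gripper is open and clear of everything. Handing in.

```bash
python3 -c "
from workcell import *
print(finish_job())"
```

```text
the job is handed in; nothing more can be done
None
```

The job is done and handed in at about 16.6 s of the 48 s allowed. I took the drift punch from its rack pocket, drove the stuck pin down to its stop, put the punch back in the same pocket and let go.

- **Pin:** looking straight down the bore, the wrist camera put the pin's top 43.9 mm below the block's top, where the stop is at 44 mm. At the stop, the wrist force rose to about 25 N net while the height held still.
- **Punch:** the handle top reads z = 0.165 and the guard top z = 0.100. The two are centred within 0.4 mm of each other and within 0.4 mm of where the punch started, so it is upright and fully seated.
- **Robot and surroundings:** the gripper is fully open and well clear, with about zero wrist force. I never went near the purple look-alikes, the ball-knob tool or the empty block.

No check failed. During the moves, the TCP strayed up to about 4 mm from target, and I corrected it where it mattered.

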